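Mount the array tower in the blue test nest

TASK

Mount the four-sided antenna array tower on the blue-rimmed mounting nest for its measurement: stand it upright in the square pocket, foot flat on the pocket floor, roughly central and square with the pocket (any of the four ways round), and let go. The rim leaves no room for fingers beside the tower's foot flange, so a grip down there has to be given up for one higher on the uprights. Keep the tower upright on the way, and set it down, do not drop it in.

Things in the scene. Friction and masses are not known exactly. Their poses are not given: they have to be found in the camera images.
- tower_center (a point): Loose array tower, 80 mm tall, 90 g: four white uprights with green-brown boards between them on a white foot flange 64 x 64 x 6 mm. Above the flange 54 mm square over the uprights, 50 mm over the boards, which show in a 32 mm gap in each face; grip either pair of faces. Point: on its axis, 40 mm above its underside; z up the tower, x and y square to its faces.
- tower: The same tower, origin at its underside 2 mm off its axis, same axes. It starts standing on the bench near the robot's edge. The low foam-and-board stack on four white legs and the copper disc aerial are bystanders, and so is a similar tower far off at the back left.
- blue_nest_seat (a point): Fixed nest: metal base plate 116 x 116 x 6 mm with a square blue rim, 100 mm outside, 88 mm inside, 6 mm thick, standing 18 mm above the pocket floor (rim top 24 mm above the bench). Point: centre of the pocket floor, 6 mm above the bench; x and y along the pocket's sides, z up.
- black_nest_seat (a point): A second nest, same shape and size with a black rim, not to be used; point: centre of its pocket floor. The nests lie behind the small blue vice and may change places.
Mind the look-alikes: they are no part of the job. Of the things like the tower, leave any that is turquoise; of the rest the larger one is meant.

How it is judged:
By the outcome, as a careful person would: the job done as asked, in the order asked, and still so for the second after the job is handed in, with the robot touching nothing.
It also fails if it takes over 38 s, if anything falls off the work surface, if the arm or the gripper's body presses on something with over 40 N, if the wrist force passes 120 N, or if a joint passes its speed limit or range.

ROBOT

A 6-joint arm with a two-finger parallel gripper is mounted at the origin on a cart in front of the work surface, level with it; the furniture and walls round the work are solid. World frame = base frame: x ahead of the robot, y to its left, z up, the work surface at z = 0. Lengths are in m, angles in degrees, forces in N, time in s.
With the tool pointing down it reaches from about 0.3 to 0.775 m from the base axis. Payload 14.6 kg.
Tool frame: the origin (TCP) lies between the finger pads; the fingertips stand 22 mm ahead of it and the grasp point (between the pads) lies 3 mm ahead of it; z points along the fingers, y is the line along which they close (so a half turn about z gives the same grasp; the last joint's range is limited). The gripper opens to 85 mm and grips with 20 to 120 N. Pads are 22 mm wide; open, the fingers measure 114 mm over their backs; the gripper's body (76 mm by 85 mm) begins 54 mm behind the grasp point. The pads swing forward as they close: fully open they stand 13 mm farther back than shut.
Start: joints at [59.209, 17.183, 87.147, -0, 75.671, -3.816], TCP at [0.249, 0.49, 0.22] pointing down, gripper open.
Joint ranges: [-173.82, 173.82], [-45.26, 126.66], [13.44, 144.39], [-59.66, 239.66], [0, 175.72], [-146.38, 146.38]. Speed limits (degrees/s): [127.2, 127.2, 147.25, 180, 180, 180].

INTERFACE

Orientations are given as a 3x3 rotation matrix whose columns are the frame's x, y, z axes.
In Python, from workcell import bot gives the robot as it stands.
- The arm moves only by the tool servo_tool, never from a script. Its argument "rows" is a list of rows, each an object with "rot": the turn, a rotation vector about the tool's x, y, z normalised to -1 to 1, where 1 is 90 degrees, a list of three; "linear": the shift along the tool's x, y, z normalised to -1 to 1, where 1 is 300 mm, a list of three; "grip": the closure, from 0 (fully open) to 1 (shut). A call has 1 to 5 rows; each row shifts and turns the commanded pose from where the row before left it, along the tool's axes as they then stand; what a row does not reach is not made up. A row lasts 1/8 s, in which the tool goes at most 62.5 mm and 10.7 degrees, less where a joint would pass 70% of its speed; a pose out of reach is approached as far as the arm can. A call with a number of a shift or a turn outside -1 to 1 is refused whole. A call with a gripper value outside its range is refused whole. The fingers move at their own pace and stop on an object; the grip force is fixed at half the most. Time passes only in rows, so rows that do not move let the fingers close. It gives the time, the measured TCP pose, the force, the opening and the grip force at its end, in the units of the state.
- bot.sense(): the state, without advancing time (a new reading comes with each control period).
- bot.grab_frame(name): name is "scene" or "top"; returns a dict with "pixels" (480x640x3 uint8, red, green, blue), "z_map" (480x640 float32, m along the optical axis (not along the pixel's ray), 0 where there is no reading), "fx", "fy", "cx", "cy" (pixels), "distortion" ([k1, k2, p1, p2, k3] as OpenCV has them; the pictures are not rectified), "origin" and "orientation" of the camera in the world. Camera axes: x right, y down, z forward; pixel columns grow to the right and rows downward; lengths in m; the calibration is good to about 2 mm. A picture is of the moment at which its call begins.
- bot.finish_job(): hands the job in; it is judged then, once.
Trained networks look in a picture, given as the dict that the camera call returned (one of the last four; its "shot" number tells which), for a name from the list of things; names that differ only in an ending like _2 or _b are one class to them, and where a whole thing is asked for, a point or a joint stands for the part that bears it (a point fixed in the world has none). Each returns a list of dicts, best first, with "conf" (0 to 1); they miss things now and then, are a little off and sometimes report something else, mostly with a low value. They report only what shows in the picture. A call takes as long as a camera call. They do not tell look-alikes from the thing itself.
- bot.spot_in(picture, query): "at" ([x, y, z] in m, in world coordinates, good to about 4 mm: the middle of the surface that is visible of it).
- bot.masks_of(picture, query): "pixels" (480x640 bool, what is visible of it).
- bot.mark_of(picture, query): "at" ([x, y, z] in m, in world coordinates, good to about 4 mm: a listed point, or the origin of a listed thing).
The state is a dict: "t": time; "qpos": joint angles; "qd": joint speeds; "joint_torque": joint torques, N m; "tcp_pos": TCP position; "tool_rot": TCP orientation; "force": force on the tool from outside, world axes, zero at the start; "wrist_torque": the same for the moment, N m; "opening": finger opening in m; "grasp_force": force on a finger pad.
Only numpy, scipy, OpenCV 4.12 (cv2) and the standard library are available. Lean on these libraries where they do the work, as an engineer would, in place of code of your own. Each camera call takes 0.05 s, during which the arm holds its last target. There are 200 camera calls.

## Working session

There is one attempt and no reset: what is moved stays moved. The work goes in short steps, Python scripts to look and compute and a tool call to move; the robot and the scene stay as the last step left them, time stands still between calls to the robot, and variables do not carry over. Pictures are saved under pics/ and viewed, at most 10 in all, crops included, and the job is handed in when it is done.

Besides the shell and the picture viewer there is one more tool, called after "Call:" as name([rows], argument=value, ...), one row to a line, values as JSON. servo_tool: Moves the arm, as the interface text tells. Its arguments: {"type":"object","properties":{"rows":{"type":"array","items":{"type":"object","properties":{"rot":{"type":"array","items":{"type":"number","minimum":-1,"maximum":1}},"linear":{"type":"array","items":{"type":"number","minimum":-1,"maximum":1}},"grip":{"type":"number"}}}}},"required":["rows"]}

```bash
mkdir -p pics; cat > h.py <<'E'
import numpy as np, cv2
from workcell import bot
def save(f,n,crop=None,s=1):
    im=f["pixels"][:,:,::-1]
    if crop: x0,y0,x1,y1=crop; im=im[y0:y1,x0:x1]
    cv2.imwrite("pics/"+n,cv2.resize(im,None,fx=s,fy=s,interpolation=cv2.INTER_CUBIC))
def proj(f,p):
    R=np.array(f["orientation"]);c=(np.array(p)-f["origin"])@R
    K=np.array([[f["fx"],0,f["cx"]],[0,f["fy"],f["cy"]],[0,0,1.]])
    return cv2.projectPoints(c[None],np.zeros(3),np.zeros(3),K,np.array(f["distortion"]))[0].ravel().round(0)
def cloud(f,mask):
    v,u=np.nonzero(mask&(f["z_map"]>0)); z=f["z_map"][v,u]
    K=np.array([[f["fx"],0,f["cx"]],[0,f["fy"],f["cy"]],[0,0,1.]])
    n=cv2.undistortPoints(np.stack([u,v],1).astype(np.float64)[:,None],K,np.array(f["distortion"]))[:,0]
    return np.c_[n*z[:,None],z]@np.array(f["orientation"]).T+f["origin"]
E
python3 - <<'E'
from h import *
for n in("scene","top"):
    f=bot.grab_frame(n);save(f,n+"0.png");print(n,np.round(f["origin"],3),f["fx"])
    for q in("tower_center","blue_nest_seat","black_nest_seat"):
        for d in bot.mark_of(f,q):print(q,np.round(d["at"],3),round(d["conf"],2),proj(f,d["at"]))
E
```

```text
scene [-0.444 -0.57   0.704] 584.0823666372845
tower_center [ 0.551 -0.377  0.032] 0.97 [443. 271.]
tower_center [ 0.436 -0.027  0.042] 0.62 [265. 251.]
tower_center [0.385 0.135 0.03 ] 0.57 [188. 248.]
blue_nest_seat [0.656 0.003 0.007] 0.91 [301. 217.]
black_nest_seat [0.658 0.214 0.002] 0.75 [229. 200.]
top [ 0.441 -0.082  1.073] 515.8000180847707
tower_center [ 0.552 -0.377  0.028] 0.74 [471. 232.]
tower_center [ 0.433 -0.028  0.038] 0.68 [301. 291.]
tower_center [0.39  0.139 0.027] 0.68 [219. 312.]
blue_nest_seat [0.654 0.001 0.008] 0.87 [288. 185.]
black_nest_seat [0.654 0.212 0.002] 0.79 [190. 186.]
```

View pics/scene0.png

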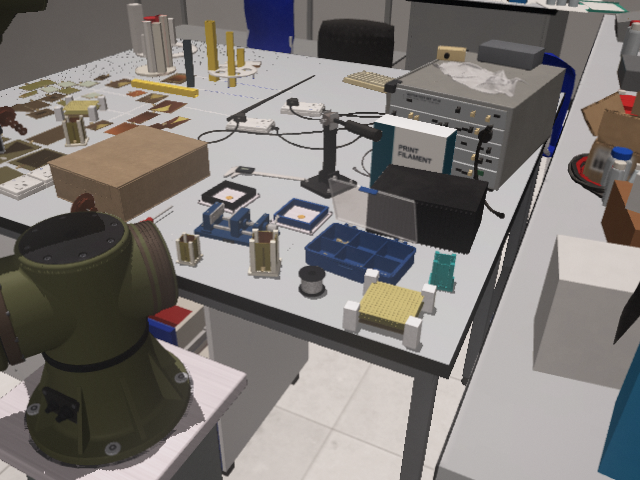

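View pics/top0.png

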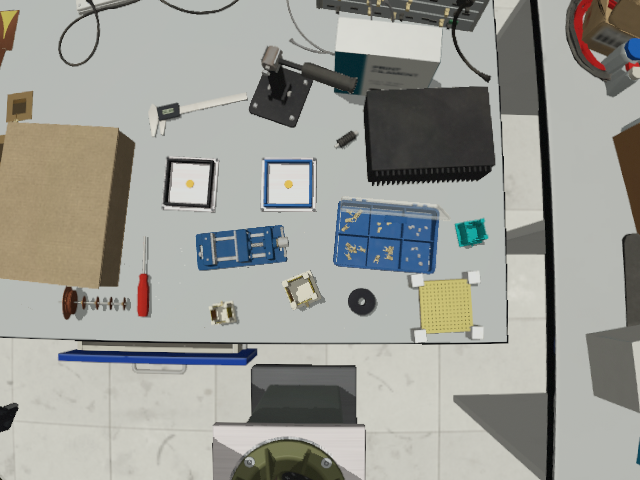

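The tower look-alikes in scene0 are:
- turquoise tower at (443,271): excluded by colour
- small white tower at (188,248)
- larger white tower at (265,251), top view (301,291): chosen
- bystander tower at the back left, (75,125)

The blue nest is at (301,215) in scene0 and (288,185) in the top view. The vice at (240,247) in the top view stands beside the path.

```bash
python3 - <<'E'
from h import *
f=bot.grab_frame("top");save(f,"crop1.png",(200,150,350,340),3)
m=[d for d in bot.masks_of(f,"tower") ]
for d in m:
    P=cloud(f,d["pixels"]); print(round(d["conf"],2),len(P),P.mean(0).round(3),P[:,2].max().round(3))
    if abs(P[:,1].mean()+.028)<.03:
        for lo,hi in((.06,.1),(-.002,.015)):
            Q=P[(P[:,2]>lo)&(P[:,2]<hi)]
            if len(Q)>10: print(lo,len(Q),cv2.minAreaRect((Q[:,:2]*1000).astype(np.float32)),np.median(Q[:,2]))
# blue rim
hsv=cv2.cvtColor(f["pixels"],cv2.COLOR_RGB2HSV)
b=(hsv[...,0]>95)&(hsv[...,0]<125)&(hsv[...,1]>120)
w=np.zeros_like(b);w[150:218,255:325]=1
P=cloud(f,b&w);print(len(P),np.percentile(P,[2,50,98],axis=0).round(3));Q=P[P[:,2]>.017]
print("rim",cv2.minAreaRect((Q[:,:2]*1000).astype(np.float32)),np.median(Q[:,2]))
# vice height and pocket
w=np.zeros_like(b);w[222:272,193:292]=1
P=cloud(f,w);print("vice",P[:,2].max(),P[P[:,2]>.02][:,:2].min(0),P[P[:,2]>.02][:,:2].max(0))
s=bot.sense();print(s["t"],s["tcp_pos"],np.round(s["tool_rot"],3),s["opening"])
E
```

```text
0.88 467 [0.387 0.132 0.023] 0.062
0.79 964 [ 0.435 -0.028  0.026] 0.085
0.06 232 ((434.9073181152344, -27.377670288085938), (53.98936462402344, 54.17710494995117), 22.623857498168945) 0.07850173062049509
-0.002 639 ((434.6856994628906, -26.640892028808594), (65.03813934326172, 66.6705093383789), 22.502016067504883) 0.006026755467285039
0.59 680 [ 0.553 -0.376  0.027] 0.066
489 [[ 0.606 -0.048  0.013]
 [ 0.647  0.     0.023]
 [ 0.704  0.049  0.028]]
rim ((655.2504272460938, 0.8254280090332031), (97.89522552490234, 98.20368194580078), 89.74810791015625) 0.023745057152882554
vice 0.06339883779102928 [ 0.47874988 -0.0024606 ] [0.56553449 0.1814969 ]
0.5 [0.24946341 0.49013616 0.22043113] [[-0.891  0.454 -0.   ]
 [ 0.454  0.891 -0.   ]
 [ 0.    -0.    -1.   ]] 0.08546252798141142
```

View pics/crop1.png

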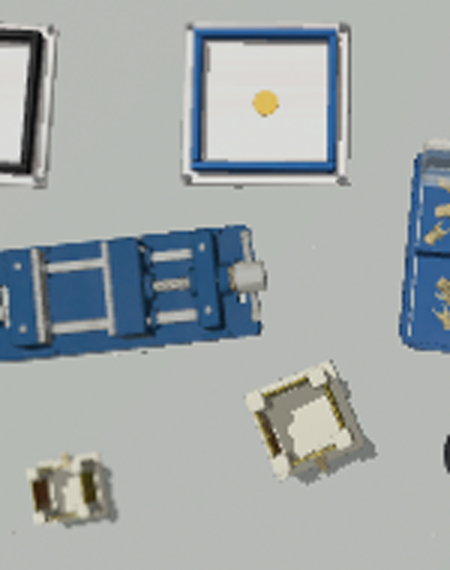

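```bash
python3 - <<'E'
from h import *
f=bot.grab_frame("scene");save(f,"crop2.png",(225,190,325,290),6)
s=np.radians(22.6);d=[d for d in bot.masks_of(f,"tower")]
for e in d:
    P=cloud(f,e["pixels"])
    if abs(P[:,1].mean()+.03)<.03 and abs(P[:,0].mean()-.43)<.05:
        L=(P[:,:2]-[.4348,-.027])@np.array([[np.cos(s),-np.sin(s)],[np.sin(s),np.cos(s)]])
        Q=L[(P[:,2]>.02)&(P[:,2]<.085)]
        print(np.percentile(Q,[0,1,5,50,95,99,100],axis=0).round(4))
E
```

```text
[[-0.0399 -0.0245]
 [-0.0315 -0.0242]
 [-0.03   -0.0233]
 [-0.0247  0.002 ]
 [ 0.0233  0.0262]
 [ 0.0257  0.0286]
 [ 0.094   0.0297]]
```

View pics/crop2.png

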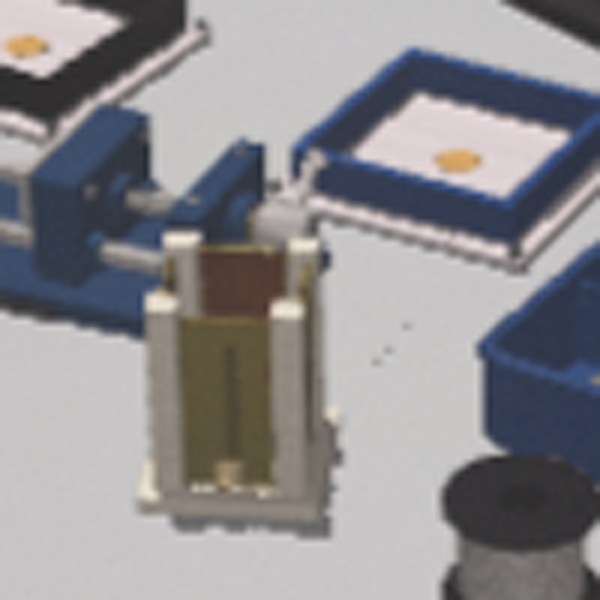

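The tower is a white, four-upright tower with boards almost up to its top. A small connector sits low at crop (230,470), below the planned grip. Choice confirmed: yaw is 22.6° and the centre is (0.435, -0.027).

Call:
servo_tool([
  {"linear":[-0.133,-0.1255,0],"rot":[0,0,0],"grip":0},
  {"linear":[-0.133,-0.1255,0],"rot":[0,0,0],"grip":0},
  {"linear":[-0.133,-0.1255,0],"rot":[0,0,0],"grip":0},
  {"linear":[-0.133,-0.1255,0],"rot":[0,0,0],"grip":0},
  {"linear":[-0.133,-0.1255,0],"rot":[0,0,0],"grip":0},
])

```text
t: 1.23
tcp_pos: [0.3422, 0.2303, 0.2207]
tool_rot: [[-0.891, 0.453, 0.001], [0.453, 0.891, 0.0], [-0.0, 0.001, -1.0]]
force: [0.2, -0.7, -0.3]
opening: 0.0854
grasp_force: 0.0
```

Call:
servo_tool([
  {"linear":[-0.133,-0.1255,0],"rot":[0,0,0],"grip":0},
  {"linear":[-0.133,-0.1255,0],"rot":[0,0,0],"grip":0},
  {"linear":[-0.133,-0.1255,0],"rot":[0,0,0],"grip":0},
  {"linear":[-0.133,-0.1255,0],"rot":[0,0,0],"grip":0},
  {"linear":[-0.133,-0.1255,0],"rot":[0,0,0],"grip":0},
])

```text
t: 1.85
tcp_pos: [0.4347, -0.0282, 0.2208]
tool_rot: [[-0.891, 0.454, 0.001], [0.454, 0.891, -0.0], [-0.001, 0.0, -1.0]]
force: [0.6, 0.0, 0.0]
opening: 0.0851
grasp_force: 0.0
```

Call:
servo_tool([
  {"linear":[0,0,0],"rot":[0,0,-0.11],"grip":0},
  {"linear":[0,0,0],"rot":[0,0,-0.11],"grip":0},
  {"linear":[0,0,0],"rot":[0,0,-0.11],"grip":0},
  {"linear":[0,0,0],"rot":[0,0,-0.11],"grip":0},
  {"linear":[0,0,0],"rot":[0,0,-0.11],"grip":0},
])

```text
t: 2.48
tcp_pos: [0.4343, -0.0264, 0.2206]
tool_rot: [[-0.922, -0.388, 0.0], [-0.388, 0.922, -0.0], [-0.0, -0.0, -1.0]]
force: [0.1, -0.8, -0.4]
opening: 0.0853
grasp_force: 0.0
```

Call:
servo_tool([
  {"linear":[0,0,0.15],"rot":[0,0,0],"grip":0},
  {"linear":[0,0,0.14],"rot":[0,0,0],"grip":0},
  {"linear":[0,0,0.12],"rot":[0,0,0],"grip":0},
  {"linear":[0,0,0.1],"rot":[0,0,0],"grip":0},
  {"linear":[0,0,0.05],"rot":[0,0,0],"grip":0},
])

```text
t: 3.1
tcp_pos: [0.4339, -0.0263, 0.0514]
tool_rot: [[-0.924, -0.383, -0.001], [-0.383, 0.924, 0.0], [0.001, 0.001, -1.0]]
force: [0.4, -0.3, -0.3]
opening: 0.0856
grasp_force: 0.0
```

Call:
servo_tool([
  {"linear":[0,0,0],"rot":[0,0,0],"grip":1},
  {"linear":[0,0,0],"rot":[0,0,0],"grip":1},
  {"linear":[0,0,0],"rot":[0,0,0],"grip":1},
  {"linear":[0,0,0],"rot":[0,0,0],"grip":1},
  {"linear":[0,0,0],"rot":[0,0,0],"grip":1},
])

```text
t: 3.72
tcp_pos: [0.4351, -0.0263, 0.0539]
tool_rot: [[-0.924, -0.383, 0.003], [-0.383, 0.924, -0.0], [-0.002, -0.001, -1.0]]
force: [-0.7, 0.8, 5.0]
opening: 0.0482
grasp_force: 62.3
```

Call:
servo_tool([
  {"linear":[0,0,-0.03],"rot":[0,0,0],"grip":1},
  {"linear":[0,0,-0.07],"rot":[0,0,0],"grip":1},
  {"linear":[0,0,-0.1],"rot":[0,0,0],"grip":1},
  {"linear":[0,0,-0.1],"rot":[0,0,0],"grip":1},
  {"linear":[0,0,-0.05],"rot":[0,0,0],"grip":1},
])

```text
t: 4.35
tcp_pos: [0.4348, -0.0265, 0.1597]
tool_rot: [[-0.924, -0.383, 0.003], [-0.383, 0.924, -0.0], [-0.002, -0.002, -1.0]]
force: [-1.5, 0.5, -2.1]
opening: 0.0482
grasp_force: 62.0
```

Call:
servo_tool([
  {"linear":[0,0,0],"rot":[0,0,0.05],"grip":1},
  {"linear":[0,0,0],"rot":[0,0,0.07],"grip":1},
  {"linear":[0,0,0],"rot":[0,0,0.07],"grip":1},
  {"linear":[0,0,0],"rot":[0,0,0.06],"grip":1},
  {"linear":[0,0,0],"rot":[0,0,0],"grip":1},
])

```text
t: 4.97
tcp_pos: [0.4342, -0.0264, 0.1575]
tool_rot: [[-1.0, -0.001, -0.0], [-0.001, 1.0, -0.0], [0.0, -0.0, -1.0]]
force: [-0.8, 0.2, -1.2]
opening: 0.048
grasp_force: 62.0
```

Call:
servo_tool([
  {"linear":[-0.1,0.01,0],"rot":[0,0,0],"grip":1},
  {"linear":[-0.15,0.02,0],"rot":[0,0,0],"grip":1},
  {"linear":[-0.17,0.02,0],"rot":[0,0,0],"grip":1},
  {"linear":[-0.17,0.02,0],"rot":[0,0,0],"grip":1},
  {"linear":[-0.1,0.02,0],"rot":[0,0,0],"grip":1},
])

```text
t: 5.6
tcp_pos: [0.6428, 0.001, 0.1568]
tool_rot: [[-1.0, -0.003, -0.001], [-0.003, 1.0, 0.0], [0.001, 0.0, -1.0]]
force: [-0.6, -0.5, -1.0]
opening: 0.048
grasp_force: 62.0
```

Call:
servo_tool([
  {"linear":[-0.047,0,0],"rot":[0,0,0],"grip":1},
  {"linear":[0,0,0],"rot":[0,0,0],"grip":1},
  {"linear":[0,0,0],"rot":[0,0,0],"grip":1},
])

```text
t: 5.98
tcp_pos: [0.6548, 0.0007, 0.1574]
tool_rot: [[-1.0, -0.001, -0.001], [-0.001, 1.0, 0.0], [0.001, 0.0, -1.0]]
force: [-1.2, 0.4, -0.6]
opening: 0.0482
grasp_force: 62.0
```

```bash
python3 - <<'E'
from h import *
f=bot.grab_frame("scene");save(f,"held.png",(225,130,375,270),5)
for q in("tower_center","blue_nest_seat"):
    for d in bot.mark_of(f,q):print(q,np.round(d["at"],3),round(d["conf"],2))
s=bot.sense();print(s["tcp_pos"])
for d in bot.masks_of(f,"tower"):
    P=cloud(f,d["pixels"])
    P=P[(abs(P[:,1])<.07)&(abs(P[:,0]-.65)<.07)]
    if len(P)>50:
        print(np.percentile(P,[1,5,50,95,99],axis=0).round(4))
        Q=P[P[:,2]<.118]; print(len(Q),cv2.minAreaRect((Q[:,:2]*1000).astype(np.float32)))
E
```

```text
tower_center [ 0.551 -0.378  0.031] 0.97
tower_center [ 0.655 -0.003  0.144] 0.88
blue_nest_seat [0.656 0.008 0.008] 0.64
[6.55004175e-01 6.26251391e-04 1.57815314e-01]
[[ 0.6183 -0.0291  0.1062]
 [ 0.6216 -0.025   0.1095]
 [ 0.6287 -0.0029  0.1482]
 [ 0.6748  0.0272  0.1816]
 [ 0.6779  0.0309  0.1857]]
211 ((635.0955810546875, -10.320747375488281), (47.701255798339844, 82.22064971923828), 43.823081970214844)
```

View pics/held.png

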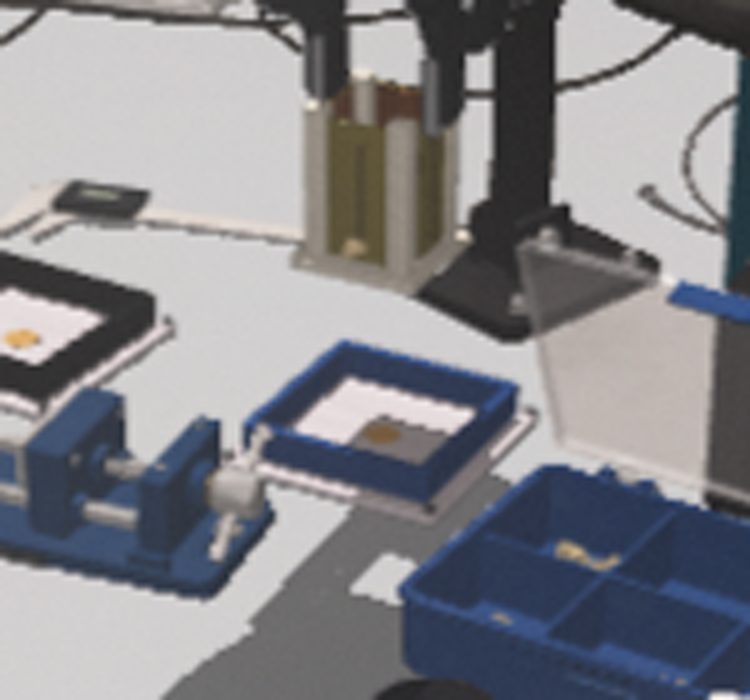

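The tower hangs upright over the blue nest (flange corner at crop (415,285), nest at (380,430)), central to within about 3 mm and clear of the vice. I'll lower it now.

Call:
servo_tool([
  {"linear":[0,0,0.07],"rot":[0,0,0],"grip":1},
  {"linear":[0,0,0.09],"rot":[0,0,0],"grip":1},
  {"linear":[0,0,0.07],"rot":[0,0,0],"grip":1},
  {"linear":[0,0,0.05],"rot":[0,0,0],"grip":1},
  {"linear":[0,0,0.03],"rot":[0,0,0],"grip":1},
])

```text
t: 6.8
tcp_pos: [0.6553, 0.0007, 0.064]
tool_rot: [[-1.0, -0.001, -0.0], [-0.001, 1.0, 0.0], [0.0, 0.0, -1.0]]
force: [-0.2, 0.5, -0.3]
opening: 0.0478
grasp_force: 62.0
```

Call:
servo_tool([
  {"linear":[0,0,0.005],"rot":[0,0,0],"grip":1},
  {"linear":[0,0,0],"rot":[0,0,0],"grip":1},
])

```text
t: 7.05
tcp_pos: [0.6557, 0.0007, 0.0636]
tool_rot: [[-1.0, -0.0, 0.001], [-0.0, 1.0, -0.0], [-0.001, -0.0, -1.0]]
force: [-0.2, -0.2, -0.1]
opening: 0.0481
grasp_force: 62.0
```

Call:
servo_tool([
  {"linear":[0,0,0.006],"rot":[0,0,0],"grip":1},
  {"linear":[0,0,0],"rot":[0,0,0],"grip":1},
])

```text
t: 7.3
tcp_pos: [0.6554, 0.0007, 0.0614]
tool_rot: [[-1.0, -0.0, 0.0], [-0.0, 1.0, -0.0], [-0.0, -0.0, -1.0]]
force: [0.5, -0.3, 0.1]
opening: 0.0482
grasp_force: 62.0
```

Call:
servo_tool([
  {"linear":[0,0,0.004],"rot":[0,0,0],"grip":1},
  {"linear":[0,0,0],"rot":[0,0,0],"grip":1},
])

```text
t: 7.55
tcp_pos: [0.6554, 0.0007, 0.0601]
tool_rot: [[-1.0, -0.0, 0.0], [-0.0, 1.0, 0.0], [-0.0, 0.0, -1.0]]
force: [-0.0, 1.5, 0.2]
opening: 0.0481
grasp_force: 62.1
```

Call:
servo_tool([
  {"linear":[0,0,0.003],"rot":[0,0,0],"grip":1},
  {"linear":[0,0,0],"rot":[0,0,0],"grip":1},
])

```text
t: 7.8
tcp_pos: [0.6556, 0.0008, 0.0601]
tool_rot: [[-1.0, -0.0, 0.001], [-0.0, 1.0, -0.0], [-0.001, -0.0, -1.0]]
force: [-3.9, 0.8, 7.6]
opening: 0.0483
grasp_force: 62.9
```

Call:
servo_tool([
  {"linear":[0,0,0.003],"rot":[0,0,0],"grip":1},
  {"linear":[0,0,0],"rot":[0,0,0],"grip":1},
])

```text
t: 8.05
tcp_pos: [0.6559, 0.0008, 0.0601]
tool_rot: [[-1.0, -0.001, 0.002], [-0.001, 1.0, -0.0], [-0.002, -0.0, -1.0]]
force: [-6.1, 1.1, 14.0]
opening: 0.0483
grasp_force: 63.6
```

Call:
servo_tool([
  {"linear":[0,0,-0.004],"rot":[0,0,0],"grip":1},
  {"linear":[0,0,0],"rot":[0,0,0],"grip":0},
  {"linear":[0,0,0],"rot":[0,0,0],"grip":0},
  {"linear":[0,0,0],"rot":[0,0,0],"grip":0},
  {"linear":[0,0,0],"rot":[0,0,0],"grip":0},
])

```text
t: 8.68
tcp_pos: [0.6554, 0.0007, 0.0593]
tool_rot: [[-1.0, -0.0, -0.0], [-0.0, 1.0, -0.0], [0.0, -0.0, -1.0]]
force: [0.8, 0.4, 0.3]
opening: 0.0852
grasp_force: 0.0
```

Call:
servo_tool([
  {"linear":[0,0,0],"rot":[0,0,0],"grip":0},
  {"linear":[0,0,0],"rot":[0,0,0],"grip":0},
])

```text
t: 8.93
tcp_pos: [0.6554, 0.0007, 0.0594]
tool_rot: [[-1.0, -0.0, 0.0], [-0.0, 1.0, -0.0], [-0.0, -0.0, -1.0]]
force: [-0.5, 0.3, 0.5]
opening: 0.0856
grasp_force: 0.0
```

Released. Next I'll retreat straight up, then back off so the cameras can see.

Call:
servo_tool([
  {"linear":[0,0,-0.05],"rot":[0,0,0],"grip":0},
  {"linear":[0,0,-0.1],"rot":[0,0,0],"grip":0},
  {"linear":[0,0,-0.15],"rot":[0,0,0],"grip":0},
  {"linear":[0,0,-0.15],"rot":[0,0,0],"grip":0},
  {"linear":[0,0,-0.1],"rot":[0,0,0],"grip":0},
])

```text
t: 9.55
tcp_pos: [0.6556, 0.0007, 0.2282]
tool_rot: [[-1.0, -0.0, 0.003], [-0.0, 1.0, -0.0], [-0.003, -0.0, -1.0]]
force: [0.5, 0.5, -0.0]
opening: 0.0853
grasp_force: 0.0
```

Call:
servo_tool([
  {"linear":[0.15,0.1,0],"rot":[0,0,0],"grip":0},
  {"linear":[0.15,0.1,0],"rot":[0,0,0],"grip":0},
  {"linear":[0.15,0.1,0],"rot":[0,0,0],"grip":0},
  {"linear":[0.15,0.1,0],"rot":[0,0,0],"grip":0},
  {"linear":[0,0.18,0],"rot":[0,0,0],"grip":0},
])

```text
t: 10.18
tcp_pos: [0.4732, 0.1749, 0.2261]
tool_rot: [[-1.0, 0.001, 0.002], [0.001, 1.0, 0.0], [-0.002, 0.0, -1.0]]
force: [1.6, -0.9, -0.0]
opening: 0.0852
grasp_force: 0.0
```

Call:
servo_tool([
  {"linear":[0,0.18,0],"rot":[0,0,0],"grip":0},
  {"linear":[0,0.18,0],"rot":[0,0,0],"grip":0},
  {"linear":[0,0,0],"rot":[0,0,0],"grip":0},
])

```text
t: 10.55
tcp_pos: [0.4746, 0.2854, 0.2251]
tool_rot: [[-1.0, -0.004, 0.001], [-0.004, 1.0, 0.001], [-0.001, 0.001, -1.0]]
force: [-0.4, -0.8, -0.2]
opening: 0.0851
grasp_force: 0.0
```

```bash
python3 - <<'E'
from h import *
for n in("scene","top"):
    f=bot.grab_frame(n)
    for d in bot.masks_of(f,"tower"):
        P=cloud(f,d["pixels"]);P=P[(abs(P[:,1])<.05)&(abs(P[:,0]-.65)<.05)]
        if len(P)>50:
            print(n,np.percentile(P,[1,50,99],axis=0).round(4))
            for lo,hi in((.07,.1),(-.1,.02)):
                Q=P[(P[:,2]>lo)&(P[:,2]<hi)]
                if len(Q)>10:print(lo,cv2.minAreaRect((Q[:,:2]*1000).astype(np.float32)),np.median(Q[:,2]))
    if n=="scene":A=cv2.resize(f["pixels"][150:290,215:365],(400,373))
B=cv2.resize(f["pixels"][130:270,215:365],(400,373))
cv2.imwrite("pics/end.png",np.hstack([A,B])[:,:,::-1]);print(bot.sense()["tcp_pos"])
E
```

```text
scene [[ 0.6222 -0.0283  0.0115]
 [ 0.6315 -0.0052  0.0577]
 [ 0.6805  0.029   0.0887]]
0.07 ((651.7591552734375, 2.999662399291992), (60.394996643066406, 55.393150329589844), 0.4382952153682709) 0.07944144097599576
-0.1 ((647.4559936523438, -11.830886840820312), (46.11171340942383, 82.2294692993164), 53.01576614379883) 0.01471413443545111
top [[ 6.220e-01 -3.230e-02  5.300e-03]
 [ 6.551e-01 -1.000e-04  2.630e-02]
 [ 6.812e-01  3.490e-02  8.790e-02]]
0.07 ((655.2246704101562, 0.38257789611816406), (53.382259368896484, 53.550636291503906), 89.98043823242188) 0.08160528796176231
-0.1 ((651.3063354492188, 2.4542198181152344), (64.14002227783203, 70.12500762939453), 5.601280212402344) 0.011804203692131976
[0.47543503 0.28177155 0.22497125]
```

View pics/end.png

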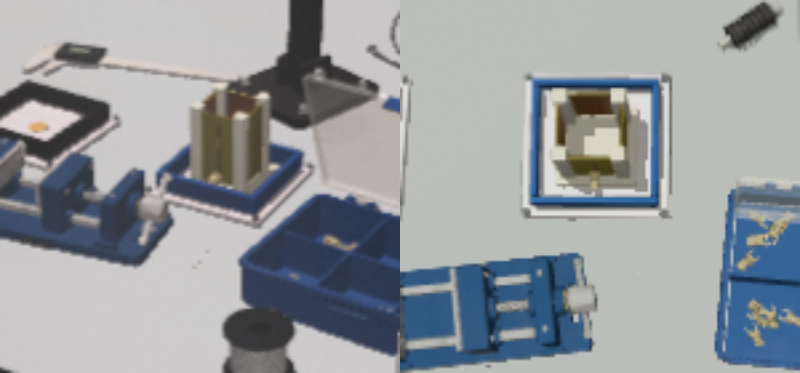

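The tower stands upright, central and square in the blue nest: its top is centred at (0.655, 0.000), square to within 0.5°, and the flange is on the floor. The robot is clear.

```bash
python3 -c "
from workcell import bot
print(bot.finish_job())"
```

```text
the job is handed in; nothing more can be done
None
```

The larger white tower is standing upright, central and square in the blue-rimmed nest; I let go, backed the arm clear, and handed the job in at about 10.7 s of the 38 s allowed.

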